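Screw the lid onto the laptop-screw jar

TASK

Close the open screw jar on the laptop bench with the large lid; leave the small lid where it lies. Set the lid level on the neck with its grip bar in line with the jar's long side, so that it rests on the thread ridges, then turn it back (anticlockwise from above) until it can drop past them and lower it fully onto the neck. Without letting it up again, tighten it clockwise until its bar is in line with the jar's long side once more, and let go.

Things in the scene. Friction and masses are not known exactly. Their poses are not given: they have to be found in the camera images.
- jar: Open white plastic jar, fixed: it never moves or turns. Oblong body 120 (x) x 76 (y) x 62 mm high; on top a round neck 48 mm across, rim 85 mm above the bench, its top 6 mm tapering to 38 mm. Origin: centre of the underside, on the neck's axis, at bench height; x along the long side, z up. A lid fully down has its origin 65 mm above this one.
- jar_thread (a point): Point on the neck's axis level with the tops of the two thread ridges, 76 mm above the bench; axes as the jar's. Ridges at the neck's +x and -x sides reach 31 mm from the axis and span 35 deg to either side of x; gaps between. Undersides 73 mm up at the entry, sloping down to a tight lid's lugs. A stop ends tightening with the lid's x along the jar's x, either way round, +-5 deg.
- lid: Large grey lid, 70 g, 74 mm across, 24 mm high, skirt down; grip bar along x on top, 56 long, 14 wide, 24 mm high. Origin: centre of the lower edge. Two inner lugs, 4 mm high, 30 deg wide, under the bar's ends, 27 mm from the axis; 3 mm side play. Rests on the ridges at 76 mm; turned back 50 to 130 deg (70 is good) it can be lowered 11 mm to the rim, then tightens freely. Half turns are alike.
- small_lid: Small grey lid of the same style that does not fit, a bystander: 50 mm across, 24 mm high, grip bar 40 x 14 x 24 mm along its x axis. Origin: centre of its lower edge. It lies skirt down on the bench and may have changed places with the large lid.
Not all that is in view belongs to the job. What is shaped like the lid but orange is not meant. What is shaped like the jar but brown is not meant.

How it is judged:
By the outcome, as a careful person would: the job done as asked, in the order asked, and still so for the second after the job is handed in, with the robot touching nothing.
It also fails if it takes over 45 s, if anything falls off the work surface, if the arm or the gripper's body presses on something with over 40 N, if the wrist force passes 120 N, or if a joint passes its speed limit or range.

ROBOT

A 6-joint arm with a two-finger parallel gripper is mounted at the origin on the work surface. World frame = base frame: x ahead of the robot, y to its left, z up, the work surface at z = 0. Lengths are in m, angles in rad, forces in N, time in s.
With the tool pointing down it reaches from about 0.3 to 0.875 m from the base axis. Payload 6.4 kg.
Tool frame: the origin (TCP) lies midway between the tips of the shut fingers; the grasp point (between the pads) lies 19 mm behind it; z points along the fingers, y is the line along which they close (so a half turn about z gives the same grasp; the last joint's range is limited). The gripper opens to 85 mm and grips with 20 to 120 N. Pads are 22 mm wide; open, the fingers measure 114 mm over their backs; the gripper's body (76 mm by 85 mm) begins 54 mm behind the grasp point. The pads swing forward as they close: fully open they stand 13 mm farther back than shut.
Start: joints at [-1.492, 0.181, 1.607, -0, 1.354, -0.206], TCP at [0.162, -0.552, 0.231] pointing down, gripper open.
Joint ranges: [-2.99, 2.99], [-0.89, 2.07], [0.3, 2.58], [-1.14, 4.28], [0, 2.63], [-3.12, 3.12]. Speed limits (rad/s): [2.57, 2.57, 3.01, 3.14, 3.14, 3.14].

INTERFACE

Orientations are given as a unit quaternion [w, x, y, z].
In Python, from bench import ctrl gives the robot as it stands. The module is installed in compiled form; this text tells all that it offers.
- The arm moves only by the tool move_arm, never from a script. Its argument "plan" is one flat list of numbers, 6 for each row, row after row: the shift along the world's x, y, z in units of 50 mm (1.0 is 50 mm), then the turn, a rotation vector about the world's x, y, z in rad. A call has 1 to 10 rows; each row is the pose to reach, as a shift and turn from the pose commanded when the call began; what a row does not reach only later rows make up. A row lasts 1/8 s, in which the tool goes at most 62.5 mm and 10.7 degrees, less where a joint would pass 70% of its speed; a pose out of reach is approached as far as the arm can. A call with a gripper value outside its range is refused whole. "grip" is the finger opening in mm, from 0 to 85.4, set as the call begins (left out, the last holds). The fingers move at their own pace and stop on an object; the grip force is fixed at half the most. Time passes only in rows, so rows that repeat a pose let the fingers close. It gives the time, the measured TCP pose, the force, the opening and the grip force at its end, in the units of the state.
- ctrl.get_obs(): the state, without advancing time (a new reading comes with each control period).
- ctrl.camera(name): name is "scene" or "top" or "wrist"; returns a dict with "pixels" (384x512x3 uint8, red, green, blue), "fx", "fy", "cx", "cy" (pixels), "dist_coeffs" ([k1, k2, p1, p2, k3] as OpenCV has them; the pictures are not rectified), "origin" and "attitude" of the camera in the world. Camera axes: x right, y down, z forward; pixel columns grow to the right and rows downward; lengths in m; the calibration is good to about 2 mm. A picture is of the moment at which its call begins. There is no depth.
- ctrl.hand_in(): hands the job in; it is judged then, once.
The state is a dict: "time_s": time; "q": joint angles; "dq": joint speeds; "joint_efforts": joint torques, N m; "eef_pos": TCP position; "eef_rot": TCP orientation; "wrist_force": force on the tool from outside, world axes, zero at the start; "torque": the same for the moment, N m; "opening": opening from 0.0 (shut) to 1.0 (fully open); "grasp_force": force on a finger pad.
Only numpy, scipy, OpenCV 4.12 (cv2) and the standard library are available. Lean on these libraries where they do the work, as an engineer would, in place of code of your own. Each camera call takes 0.05 s, during which the arm holds its last target. There are 200 camera calls.

## Working session

There is one attempt and no reset: what is moved stays moved. The work goes in short steps, Python scripts to look and compute and a tool call to move; the robot and the scene stay as the last step left them, time stands still between calls to the robot, and variables do not carry over. Pictures are saved under pics/ and viewed, at most 10 in all, crops included, and the job is handed in when it is done.

Besides the shell and the picture viewer there is one more tool, called after ">>>" in YAML: its name, and indented under it one key for each argument. move_arm: Moves the arm, as the interface text tells. Its arguments: {"type":"object","properties":{"plan":{"type":"array"},"grip":{"type":"number"}},"required":["plan"]}

```bash
mkdir -p pics
cat > h.py <<'E'
import numpy as np, cv2
from bench import ctrl
from scipy.spatial.transform import Rotation as R
def cam(n):
    c=ctrl.camera(n); c['K']=np.array([[c['fx'],0,c['cx']],[0,c['fy'],c['cy']],[0,0,1.]]); 
    a=np.array(c['attitude'],float); c['R']=a if a.shape==(3,3) else R.from_quat(a,scalar_first=True).as_matrix()
    c['o']=np.array(c['origin'],float); c['d']=np.array(c['dist_coeffs'],float); return c
def toplane(c,uv,z):
    p=cv2.undistortPoints(np.array(uv,float).reshape(-1,1,2),c['K'],c['d']).reshape(-1,2)
    r=np.c_[p,np.ones(len(p))]@c['R'].T
    return c['o']+r*((z-c['o'][2])/r[:,2])[:,None]
def save(c,n): cv2.imwrite('pics/'+n,c['pixels'][:,:,::-1])
E
python3 - <<'E'
from h import *
a=cam('scene');b=cam('top');print(a['o'],b['o'],b['attitude'])
im=np.vstack([a['pixels'],b['pixels']]);save(a,'s.png');save(b,'t.png')
o=ctrl.get_obs();print(o)
E
```

```text
[1.39889154 0.31881503 0.82197214] [ 0.31628715 -0.05190008  1.25758527] [-0.05083382  0.71090688 -0.69950254  0.05218748]
{'time_s': 0.1, 'q': array([-1.49229176e+00,  1.81500551e-01,  1.60788249e+00, -8.93430163e-06,
        1.35380323e+00, -2.06315678e-01]), 'dq': array([-0.00096351, -0.00038242, -0.00325002,  0.00116196,  0.00013071,
        0.00048603]), 'joint_efforts': array([ 6.07683342e-04, -4.45874441e+01, -3.52241707e+01, -1.82294580e-04,
        4.13412272e-03, -9.44521815e-06]), 'eef_pos': array([ 0.16153268, -0.55133614,  0.23046757]), 'eef_rot': array([-7.95461465e-04,  9.89876354e-01,  1.41930158e-01,  4.65331761e-05]), 'wrist_force': array([-1.26827194, -0.41120938,  0.30108546]), 'torque': array([ 0.04149491, -0.01910573, -0.03330944]), 'grasp_force': 0.0, 'opening': 1.001677175064358}
```

View pics/s.png

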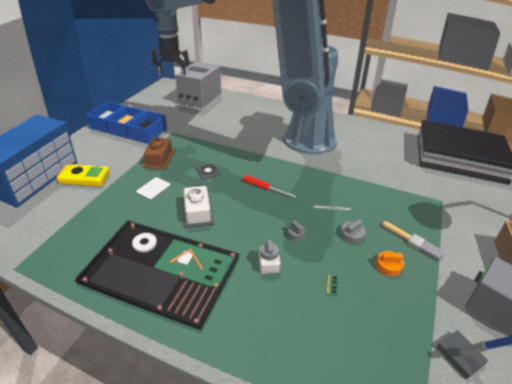

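View pics/t.png

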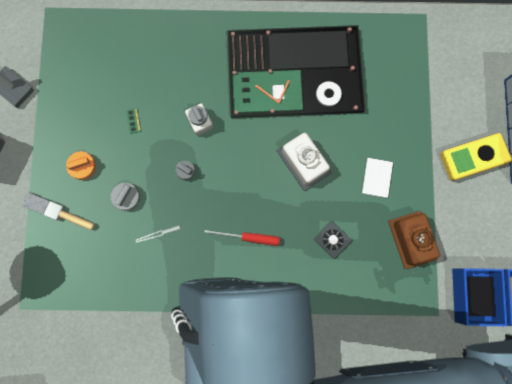

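The scene shows an open white jar (top view at 305,160), with the large grey lid at (125,196) and the small one at (185,171). The brown jar (414,240), orange lid (80,165) and closed small jar (199,119) are distractors. Next I'll measure the jar and the large lid.

Run:
```python
from h import *
c=cam('top');im=c['pixels']
big=cv2.resize(np.hstack([im[115:205,260:350],im[155:245,80:170]]),None,fx=4,fy=4,interpolation=cv2.INTER_CUBIC)
cv2.imwrite('pics/crop.png',big[:,:,::-1])
hsv=cv2.cvtColor(im,cv2.COLOR_RGB2HSV)
# jar body
g=((hsv[:,:,1]<60)&(hsv[:,:,2]>150)).astype(np.uint8);m=np.zeros_like(g);m[125:195,270:340]=g[125:195,270:340]
k=max(cv2.findContours(m,0,2)[0],key=cv2.contourArea);r=cv2.minAreaRect(k);print('jar',r)
p=toplane(c,cv2.boxPoints(r),.062);print(p.mean(0),p, [np.linalg.norm(p[i]-p[i-1]) for i in range(2)])
for nm,(u,v) in dict(lid=(125,196),small=(185,171)).items():
    m=np.zeros_like(g);s=(hsv[:,:,1]<70).astype(np.uint8);m[v-25:v+25,u-25:u+25]=s[v-25:v+25,u-25:u+25]
    k=max(cv2.findContours(m,0,2)[0],key=cv2.contourArea);(cc,rr)=cv2.minEnclosingCircle(k);M=cv2.moments(k)
    print(nm,cc,rr,cv2.contourArea(k),toplane(c,[(M['m10']/M['m00'],M['m01']/M['m00']),cc],.02),rr*1.24/c['fx'])
```

```text
jar ((305.64019775390625, 156.90328979492188), (45.1915397644043, 28.75567054748535), 55.40771484375)
[ 0.60263975 -0.19372411  0.062     ] [[ 0.62926579 -0.12912992  0.062     ]
 [ 0.67455062 -0.19128728  0.062     ]
 [ 0.57549178 -0.258135    0.062     ]
 [ 0.5312508  -0.19634425  0.062     ]] [np.float64(0.11884740580212465), np.float64(0.07690418242961457)]
lid (124.5, 195.5) 34.64833068847656 2401.0 [[0.4986727  0.28530072 0.02      ]
 [0.4986727  0.28530072 0.02      ]] 0.09178290377697591
small (174.0, 170.7755126953125) 27.979124069213867 1330.0 [[0.56468457 0.15073502 0.02      ]
 [0.56816287 0.15586146 0.02      ]] 0.07411627634524977
```

View pics/crop.png

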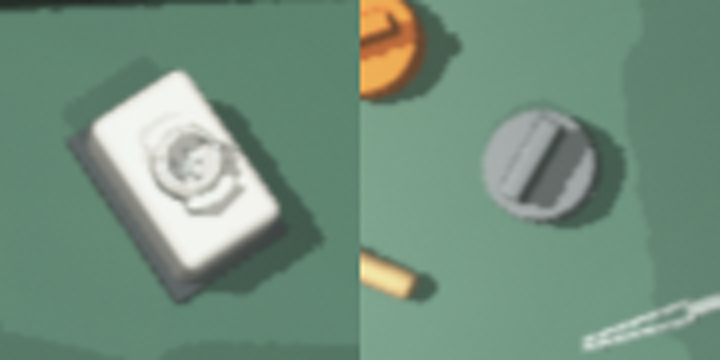

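Crop: jar neck at about (308,156), long side running up-left at about 34° world yaw; large lid at (125,196), bar at about −33°. Positions and sizes (119 x 77 mm) agree with the task text, so I'll move above the lid for a close look.

>>> move_arm:
  plan: [0.6,0.7,0,0,0,0.18,1.2,1.4,0,0,0,0.36,1.8,2.1,0,0,0,0.54,2.4,2.8,0,0,0,0.72,3.0,3.5,0,0,0,0.9,3.6,4.2,0,0,0,1.08,4.2,4.9,0,0,0,1.26,4.8,5.6,0,0,0,1.44,5.4,6.3,0,0,0,1.62,6.0,7.0,0,0,0,1.8]

```text
time_s: 1.4
eef_pos: [0.4623, -0.2005, 0.2312]
eef_rot: [-0.0, 0.502, 0.865, -0.0]
wrist_force: [-0.1, -0.4, -0.2]
opening: 1.001
grasp_force: 0.0
```

>>> move_arm:
  plan: [0.08,0.97,0,0,0,0.05,0.16,1.94,0,0,0,0.1,0.24,2.9,0,0,0,0.15,0.32,3.9,0,0,0,0.2,0.4,4.85,0,0,0,0.25,0.48,5.8,0,0,0,0.3,0.56,6.8,0,0,0,0.36,0.64,7.8,0,0,0,0.42,0.7,9.0,0,0,0,0.48,0.74,9.7,0,0,0,0.48]

```text
time_s: 2.65
eef_pos: [0.498, 0.2857, 0.231]
eef_rot: [-0.0, 0.283, 0.959, 0.0]
wrist_force: [0.4, 0.0, 0.3]
opening: 1.004
grasp_force: 0.0
```

Run:
```python
from h import *
c=cam('wrist');save(c,'w1.png');print(c['o'],c['R']);o=ctrl.get_obs();print(o['time_s'],o['eef_pos'],o['eef_rot'],o['q'])
```

```text
[0.44327444 0.32042302 0.37415032] [[ 5.42409329e-01  8.11249443e-01  2.18326502e-01]
 [ 8.40113959e-01 -5.23522414e-01 -1.41890157e-01]
 [-8.09493296e-04  2.60381687e-01 -9.65505423e-01]]
2.7 [0.49780249 0.28864297 0.2309917 ] [-4.81851385e-04  2.82826794e-01  9.59170133e-01  1.19471933e-03] [ 0.31786313  0.18122325  1.60712311  0.00257466  1.35268161 -0.68000922]
```

View pics/w1.png

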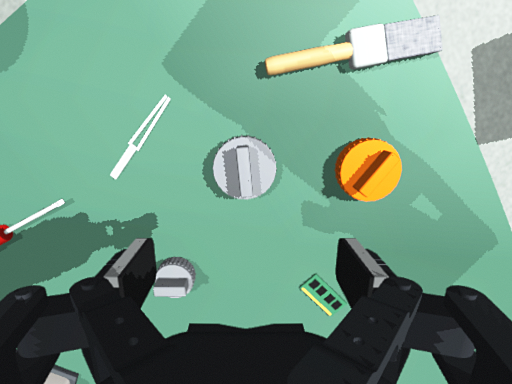

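Wrist view: large lid at about (245,168), its bar near image-vertical, the orange lid at (370,170) and the small lid at (175,278). Now I'll take the lid's disc centre and bar direction.

Run:
```python
from h import *
c=cam('wrist');im=c['pixels'];hsv=cv2.cvtColor(im,cv2.COLOR_RGB2HSV)
x0,y0=200,125;s=im[y0:215,x0:290]
g=((hsv[y0:215,x0:290,1]<60)).astype(np.uint8)
k=max(cv2.findContours(g,0,2)[0],key=cv2.contourArea);cc,rr=cv2.minEnclosingCircle(cv2.convexHull(k));e=cv2.fitEllipse(k)
print(cc,rr,e);print(toplane(c,[(cc[0]+x0,cc[1]+y0),(e[0][0]+x0,e[0][1]+y0)],.02))
gr=cv2.cvtColor(s,cv2.COLOR_RGB2GRAY);l=cv2.createLineSegmentDetector().detect(gr)[0].reshape(-1,4)
for q in l:
    if np.hypot(q[0]-q[2],q[1]-q[3])>25 and abs(q[3]-q[1])>25:
        P=toplane(c,[(q[0]+x0,q[1]+y0),(q[2]+x0,q[3]+y0)],.048);d=P[1]-P[0];print(q+[x0,y0,x0,y0],P[:,:2],np.degrees(np.arctan(d[1]/d[0])),np.linalg.norm(d))
cv2.imwrite('pics/c2.png',cv2.resize(s,None,fx=6,fy=6,interpolation=cv2.INTER_CUBIC)[:,:,::-1])
```

```text
(41.83134841918945, 43.69666290283203) 32.337181091308594 ((41.745365142822266, 43.93513870239258), (62.92884826660156, 63.22397994995117), 136.57872009277344)
[[0.4961193  0.28412235 0.02      ]
 [0.49630381 0.28388172 0.02      ]]
[233.6828537  150.56696892 238.63811111 198.20165253] [[0.47066419 0.2905834 ]
 [0.51796259 0.26605176]] -27.413817714140514 0.0532817013316657
[248.90979385 195.66960907 244.58830261 150.60454559] [[0.52170022 0.27724865]
 [0.47702863 0.30037082]] -27.36623929809767 0.05030095136055949
[254.55485535 150.60840225 258.46509933 192.97825623] [[0.48281203 0.30933778]
 [0.52483673 0.2878271 ]] -27.10600241746164 0.04721001011047729
```

View pics/c2.png

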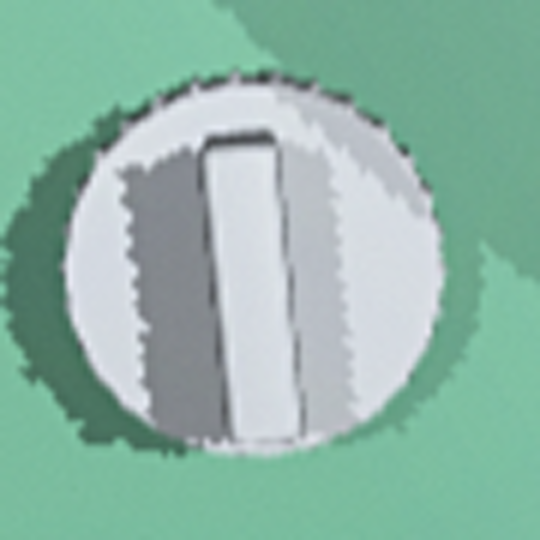

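The crop shows the bar from about (238,148) to (246,198). The bar-top midpoint (0.497,0.284) agrees with the disc centre, and the bar yaw is −27.4°. Descending.

>>> move_arm:
  plan: [-0.04,0,-0.8,0,0,0.095,-0.04,0,-1.6,0,0,0.095,-0.04,0,-2.4,0,0,0.095,-0.04,0,-2.8,0,0,0.095,-0.04,0,-2.8,0,0,0.095,-0.04,0,-2.8,0,0,0.095]
  grip: 50

```text
time_s: 3.5
eef_pos: [0.4973, 0.2829, 0.0923]
eef_rot: [0.001, 0.239, 0.971, 0.0]
wrist_force: [0.9, 0.4, 1.8]
opening: 0.589
grasp_force: 0.0
```

>>> move_arm:
  plan: [-0.01,0.02,-0.5,0,0,0,-0.01,0.02,-1.0,0,0,0,-0.01,0.02,-1.25,0,0,0,-0.01,0.02,-1.32,0,0,0,-0.01,0.02,-1.32,0,0,0]

```text
time_s: 4.12
eef_pos: [0.4967, 0.2843, 0.0261]
eef_rot: [0.001, 0.239, 0.971, 0.0]
wrist_force: [0.7, 0.4, 0.9]
opening: 0.589
grasp_force: 0.0
```

>>> move_arm:
  plan: [0,0,0,0,0,0,0,0,0,0,0,0,0,0,0,0,0,0,0,0,0,0,0,0,0,0,0,0,0,0,0,0,0,0,0,0]
  grip: 5

```text
time_s: 4.88
eef_pos: [0.4968, 0.2844, 0.0262]
eef_rot: [0.001, 0.239, 0.971, 0.0]
wrist_force: [-1.0, -0.9, 5.1]
opening: 0.149
grasp_force: 59.6
```

>>> move_arm:
  plan: [0,0,0.4,0,0,0,0,0,1.2,0,0,0,0,0,2.2,0,0,0,0,0,3.2,0,0,-0.1,0.1,-0.4,4.0,0,0,-0.25,0.2,-1.1,4.1,0,0,-0.4,0.3,-1.9,4.1,0,0,-0.56,0.4,-2.8,4.1,0,0,-0.72,0.5,-3.7,4.1,0,0,-0.88,0.6,-4.6,4.1,0,0,-1.04]

```text
time_s: 6.12
eef_pos: [0.5258, 0.0529, 0.2313]
eef_rot: [0.0, 0.691, 0.722, 0.0]
wrist_force: [0.3, -0.8, -1.0]
opening: 0.149
grasp_force: 58.7
```

>>> move_arm:
  plan: [0.1,-0.9,0,0,0,-0.16,0.2,-1.8,0,0,0,-0.32,0.3,-2.7,0,0,0,-0.48,0.4,-3.6,0,0,0,-0.64,0.5,-4.4,0,0,0,-0.78,0.6,-5.0,0,0,0,-0.92,0.65,-5.4,0,0,0,-1.02,0.66,-5.5,0,0,0,-1.02,0.66,-5.5,0,0,0,-1.02,0.66,-5.5,0,0,0,-1.02]

```text
time_s: 7.38
eef_pos: [0.559, -0.2198, 0.2305]
eef_rot: [-0.0, 0.955, 0.296, 0.0]
wrist_force: [0.3, 0.4, -0.8]
opening: 0.148
grasp_force: 58.7
```

Run:
```python
from h import *
c=cam('wrist');save(c,'w2.png');o=ctrl.get_obs();print(o['time_s'],o['eef_pos'],o['eef_rot'],o['q'])
np.save('c2.npy',c,allow_pickle=True)
```

```text
7.425 [ 0.55905813 -0.21984643  0.23049482] [-6.98934571e-05  9.55091620e-01  2.96310633e-01  3.89670040e-05] [-5.72123158e-01  2.37985623e-01  1.54071047e+00  1.52826995e-04
  1.36295360e+00  3.96986655e-01]
```

View pics/w2.png

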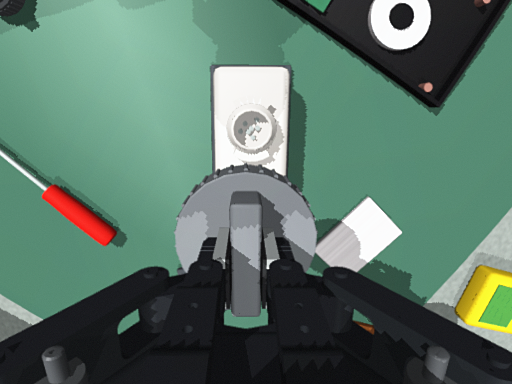

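Wrist view: lid held, its bar along the image-vertical; jar neck ring at about (251,129); body edges at columns ~212 and ~291, top edge at row ~66.

Run:
```python
from h import *
c=np.load('c2.npy',allow_pickle=True).item();im=c['pixels'];gr=cv2.cvtColor(im,cv2.COLOR_RGB2GRAY)
x0,y0=205,58;s=gr[y0:170,x0:300]
for q in cv2.createLineSegmentDetector().detect(s)[0].reshape(-1,4)+np.array([x0,y0,x0,y0]):
    if np.hypot(q[0]-q[2],q[1]-q[3])>28:
        P=toplane(c,[q[:2],q[2:]],.062);d=P[1]-P[0];print(q.round(1),P[:,:2].round(4).tolist(),np.degrees(np.arctan2(d[1],d[0])).round(1),np.linalg.norm(d).round(4))
b=cv2.resize(s,None,fx=4,fy=4,interpolation=cv2.INTER_CUBIC)
h=cv2.HoughCircles(b,cv2.HOUGH_GRADIENT_ALT,1.5,1,param1=150,param2=.3,minRadius=45,maxRadius=125)
if h is not None:
  for q in h[0][:8]:
    u=q[:2]/4-.375+[x0,y0]; print(u,q[2]/4,[toplane(c,[u],z)[0,:2].round(4).tolist() for z in(.079,.085)],q[2]/4*.3/c['fx'])
col=cv2.resize(im[y0:170,x0:300],None,fx=5,fy=5,interpolation=cv2.INTER_CUBIC);cv2.imwrite('pics/c3.png',col[:,:,::-1])
```

```text
[285.6  66.3 213.1  66.4] [[0.6706, -0.1917], [0.6308, -0.1341]] 124.7 0.0699
[284.9 168.8 288.2  68.6] [[0.589, -0.2506], [0.6703, -0.195]] 34.3 0.0985
[213.2  69.9 214.8 168.6] [[0.6281, -0.136], [0.5478, -0.1904]] -145.9 0.0971
[211.3 168.6 209.1  67.4] [[0.5457, -0.1874], [0.6279, -0.1314]] 34.3 0.0994
[243.1  63.2 276.9  63.8] [[0.6496, -0.1564], [0.6676, -0.1834]] -56.4 0.0325
[289.7 121.1 288.4 168.6] [[0.6308, -0.2258], [0.5912, -0.2534]] -145.2 0.0483
[252.25  130.375] 19.548946 [[0.6026, -0.1993], [0.6028, -0.1989]] 0.019251723
[259.    123.625] 28.04066 [[0.6114, -0.2009], [0.6115, -0.2006]] 0.02761433
[253.375 131.875] 21.59034 [[0.602, -0.2009], [0.6023, -0.2006]] 0.02126208
[256.75 136.  ] 25.727596 [[0.6007, -0.2058], [0.6009, -0.2054]] 0.025336433
[250. 127.] 25.176428 [[0.604, -0.1957], [0.6042, -0.1954]] 0.024793644
[252.625 126.625] 22.984957 [[0.6057, -0.1975], [0.6058, -0.1973]] 0.022635492
[247.75  137.125] 26.90878 [[0.5949, -0.1994], [0.5953, -0.199]] 0.026499655
[233.125  88.375] 25.49034 [[0.6241, -0.1628], [0.6239, -0.1632]] 0.025102781
```

View pics/c3.png

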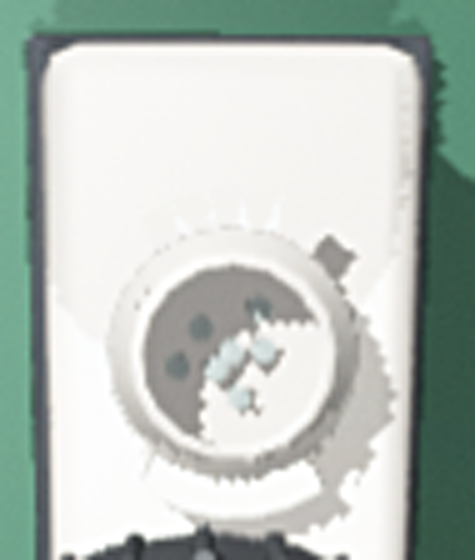

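Run:
```python
from h import *
c=np.load('c2.npy',allow_pickle=True).item()
hsv=cv2.cvtColor(c['pixels'],cv2.COLOR_RGB2HSV);z=.2285
# outer outline of the grey disc: left, right, and upper-side points by row/col transitions (green/white -> grey)
pts=[]
for v in range(195,246,5):
    g=(hsv[v,:,1]<45)&(hsv[v,:,2]>60)&(hsv[v,:,2]<215)
    l=[u for u in range(165,235) if g[u:u+8].all()]
    if l: pts.append((l[0],v))
for v in range(195,236,5):
    g=(hsv[v,:,1]<45)&(hsv[v,:,2]>60)&(hsv[v,:,2]<215)
    l=[u for u in range(325,270,-1) if g[u-8:u].all()]
    if l: pts.append((l[0],v))
print(pts)
P=toplane(c,pts,z)[:,:2]
from scipy.optimize import least_squares
r=least_squares(lambda p:np.hypot(*(P-p[:2]).T)-.0365,[.559,-.22],loss='soft_l1',f_scale=.0005);print(r.x,(r.fun*1000).round(1))
print(np.array(r.x)-[.55906,-.21985])
print(toplane(c,[(230.5,193),(260,192),(262,315),(230,315)],.2523))
```

```text
[(189, 195), (185, 200), (181, 205), (181, 210), (178, 215), (177, 220), (177, 225), (175, 230), (175, 235), (175, 240), (175, 245), (302, 195), (304, 200), (310, 205), (310, 210), (313, 215), (314, 220), (315, 225), (317, 230), (317, 235)]
[ 0.56095074 -0.21995047] [ 0.1  0.3  0.7 -0.4  0.1 -0.2 -0.7  0.  -0.1  0.   0.4  0.1 -0.6  0.6
 -0.5  0.  -0.2 -0.2  0.5  0.4]
[ 0.00189074 -0.00010047]
[[ 0.58299316 -0.19720753  0.2523    ]
 [ 0.59024143 -0.20699241  0.2523    ]
 [ 0.54209064 -0.2422604   0.2523    ]
 [ 0.53359897 -0.22989761  0.2523    ]]
```

>>> move_arm:
  plan: [0.4,0.22,0,0,0,0,0.83,0.45,0,0,0,0,0.83,0.45,-0.7,0,0,0,0.83,0.45,-1.4,0,0,0,0.83,0.45,-2.0,0,0,0,0.83,0.45,-2.1,0,0,0,0.83,0.45,-2.1,0,0,0]

```text
time_s: 8.3
eef_pos: [0.6009, -0.1981, 0.126]
eef_rot: [0.0, 0.955, 0.296, 0.0]
wrist_force: [-0.4, -0.0, -1.3]
opening: 0.145
grasp_force: 58.7
```

>>> move_arm:
  plan: [0,0,-0.08,0,0,0,0,0,-0.16,0,0,0,0,0,-0.24,0,0,0,0,0,-0.32,0,0,0,0,0,-0.32,0,0,0]

```text
time_s: 8.93
eef_pos: [0.6002, -0.1982, 0.1087]
eef_rot: [-0.0, 0.955, 0.295, -0.0]
wrist_force: [0.6, 0.4, 0.3]
opening: 0.15
grasp_force: 58.7
```

>>> move_arm:
  plan: [0,0,-0.04,0,0,0,0,0,-0.08,0,0,0,0,0,-0.12,0,0,0,0,0,-0.12,0,0,0]

```text
time_s: 9.43
eef_pos: [0.6004, -0.1983, 0.103]
eef_rot: [-0.0, 0.955, 0.295, -0.0]
wrist_force: [0.3, 0.2, -0.5]
opening: 0.152
grasp_force: 58.7
```

>>> move_arm:
  plan: [0,0,-0.02,0,0,0,0,0,-0.02,0,0,0]

```text
time_s: 9.68
eef_pos: [0.6006, -0.1983, 0.1023]
eef_rot: [0.0, 0.955, 0.295, 0.0]
wrist_force: [-1.3, 0.3, -0.1]
opening: 0.148
grasp_force: 58.7
```

>>> move_arm:
  plan: [0,0,-0.02,0,0,0,0,0,-0.02,0,0,0]

```text
time_s: 9.93
eef_pos: [0.6007, -0.1984, 0.1021]
eef_rot: [0.0, 0.955, 0.295, 0.0]
wrist_force: [-2.3, 0.9, 5.8]
opening: 0.153
grasp_force: 59.6
```

>>> move_arm:
  plan: [0,0,-0.02,0,0,0,0,0,-0.02,0,0,0]

```text
time_s: 10.18
eef_pos: [0.6007, -0.1985, 0.1021]
eef_rot: [0.0, 0.955, 0.296, 0.0]
wrist_force: [-5.0, 2.1, 10.4]
opening: 0.145
grasp_force: 60.5
```

Resting on the ridges (lid edge at 76 mm, 10 N). Now I'll turn back 70° anticlockwise with light pressure.

>>> move_arm:
  plan: [0,-0.003,0.01,0,0,0.15,0.005,-0.007,0.01,0,0,0.3,0.008,-0.012,0.01,0,0,0.45,0.012,-0.018,0.01,0,0,0.6]

```text
time_s: 10.68
eef_pos: [0.6028, -0.1997, 0.1021]
eef_rot: [0.002, 0.824, 0.566, 0.001]
wrist_force: [3.0, 1.6, 2.5]
opening: 0.148
grasp_force: 59.3
```

>>> move_arm:
  plan: [0.004,-0.005,0,0,0,0.15,0.01,-0.01,0,0,0,0.3,0.014,-0.014,0,0,0,0.45,0.018,-0.018,0,0,0,0.62,0.018,-0.018,0,0,0,0.62]

```text
time_s: 11.3
eef_pos: [0.6021, -0.1994, 0.1006]
eef_rot: [-0.0, 0.614, 0.789, 0.0]
wrist_force: [0.1, 3.2, 1.2]
opening: 0.149
grasp_force: 59.0
```

>>> move_arm:
  plan: [0,0,-0.05,0,0,0,0,0,-0.1,0,0,0,0,0,-0.1,0,0,0]

```text
time_s: 11.68
eef_pos: [0.6024, -0.1995, 0.0955]
eef_rot: [-0.0, 0.614, 0.789, 0.001]
wrist_force: [2.4, 5.1, 0.5]
opening: 0.147
grasp_force: 59.0
```

>>> move_arm:
  plan: [0,0,-0.05,0,0,0,0,0,-0.08,0,0,0,0,0,-0.08,0,0,0]

```text
time_s: 12.05
eef_pos: [0.6024, -0.1995, 0.0916]
eef_rot: [0.0, 0.614, 0.789, 0.001]
wrist_force: [2.6, 4.9, 1.3]
opening: 0.149
grasp_force: 59.1
```

>>> move_arm:
  plan: [0.008,0.015,-0.03,0,0,0,0.008,0.015,-0.03,0,0,0]

```text
time_s: 12.3
eef_pos: [0.6026, -0.1994, 0.0912]
eef_rot: [0.0, 0.614, 0.789, -0.0]
wrist_force: [-1.4, 4.8, 8.5]
opening: 0.15
grasp_force: 60.0
```

>>> move_arm:
  plan: [0,0,-0.02,0,0,0,0,0,-0.02,0,0,0]

```text
time_s: 12.55
eef_pos: [0.6026, -0.1994, 0.0912]
eef_rot: [0.0, 0.614, 0.789, -0.0]
wrist_force: [-5.1, 7.0, 14.2]
opening: 0.147
grasp_force: 60.9
```

>>> move_arm:
  plan: [-0.006,0.004,0,0,0,-0.15,-0.01,0.008,0,0,0,-0.3,-0.014,0.012,0,0,0,-0.45,-0.018,0.016,0,0,0,-0.6]

```text
time_s: 13.05
eef_pos: [0.6025, -0.1993, 0.0912]
eef_rot: [0.001, 0.821, 0.57, 0.0]
wrist_force: [-1.3, 4.1, 10.8]
opening: 0.143
grasp_force: 60.3
```

>>> move_arm:
  plan: [-0.005,0.004,0,0,0,-0.15,-0.01,0.008,0,0,0,-0.3,-0.014,0.012,0,0,0,-0.45,-0.018,0.014,0,0,0,-0.58,-0.018,0.014,0,0,0,-0.62,-0.018,0.014,0,0,0,-0.62]

```text
time_s: 13.8
eef_pos: [0.6013, -0.198, 0.0912]
eef_rot: [0.001, 0.955, 0.295, 0.0]
wrist_force: [-1.8, 5.2, 11.9]
opening: 0.152
grasp_force: 60.7
```

Run:
```python
from h import *
o=ctrl.get_obs();print(o['time_s'],o['wrist_force'],o['torque'],o['eef_pos'],2*np.degrees(np.arctan2(o['eef_rot'][2],o['eef_rot'][1])))
```

```text
13.8 [-1.76604491  5.24860203 11.87741235] [1.09153684 0.45369069 0.28890267] [ 0.6013074  -0.19797284  0.09118299] 34.32502590995331
```

>>> move_arm:
  plan: [0,0,0,0,0,-0.03,0,0,0,0,0,-0.03]

```text
time_s: 14.05
eef_pos: [0.6011, -0.1974, 0.0912]
eef_rot: [0.0, 0.96, 0.281, 0.0]
wrist_force: [-2.4, 7.1, 13.0]
opening: 0.147
grasp_force: 61.0
```

Run:
```python
from h import *
o=ctrl.get_obs();print(o['time_s'],o['wrist_force'],o['torque'],o['eef_pos'],2*np.degrees(np.arctan2(o['eef_rot'][2],o['eef_rot'][1])))
```

```text
14.05 [-2.43201493  7.10853577 12.97389613] [1.42726237 0.65572822 0.37699056] [ 0.60112801 -0.19740455  0.09119272] 32.63341409553371
```

>>> move_arm:
  plan: [0,-0.01,0.02,0,0,0,0,-0.01,0.02,0,0,0,0,-0.01,0.02,0,0,0,0,-0.01,0.02,0,0,0]
  grip: 40

```text
time_s: 14.55
eef_pos: [0.6005, -0.1986, 0.09]
eef_rot: [-0.0, 0.96, 0.281, -0.0]
wrist_force: [-0.8, -0.4, -0.7]
opening: 0.47
grasp_force: 0.0
```

>>> move_arm:
  plan: [0,0,0.4,0,0,0,0,0,1.0,0,0,0,0,0,1.8,0,0,0,-0.4,-0.25,2.6,0,0,0,-0.8,-0.5,2.6,0,0,0,-0.8,-0.5,2.6,0,0,0]

```text
time_s: 15.3
eef_pos: [0.5604, -0.2244, 0.2225]
eef_rot: [0.001, 0.96, 0.28, 0.001]
wrist_force: [1.4, 0.1, 0.5]
opening: 0.47
grasp_force: 0.0
```

Run:
```python
from h import *
c=cam('wrist');save(c,'w3.png');im=c['pixels'];o=ctrl.get_obs();print(o['time_s'],o['eef_pos'],o['wrist_force'])
gr=cv2.cvtColor(im,cv2.COLOR_RGB2GRAY)
for q in cv2.createLineSegmentDetector().detect(gr)[0].reshape(-1,4):
    if np.hypot(q[0]-q[2],q[1]-q[3])>28 and 190<q[0]<320 and q[1]<230 and q[3]<230:
        out=[]
        for z in(.062,.113):
            P=toplane(c,[q[:2],q[2:]],z);d=P[1]-P[0];out+=[P.mean(0)[:2].round(4).tolist(),np.degrees(np.arctan(d[1]/d[0])).round(1),np.linalg.norm(d).round(4)]
        print(q.round(0),out)
```

```text
15.35 [ 0.56070582 -0.22373495  0.22164352] [-0.42099365 -0.21922517 -0.45529756]
[207. 147. 210. 183.] [[0.552, -0.188], np.float64(35.1), np.float64(0.037), [0.5627, -0.1883], np.float64(35.1), np.float64(0.0308)]
[281. 182. 281. 143.] [[0.5933, -0.248], np.float64(33.1), np.float64(0.0395), [0.5971, -0.2382], np.float64(33.1), np.float64(0.0329)]
[274.  62. 206.  65.] [[0.6506, -0.1627], np.float64(-55.5), np.float64(0.0645), [0.6447, -0.1672], np.float64(-55.5), np.float64(0.0537)]
[204.  69. 206. 117.] [[0.6095, -0.1486], np.float64(33.7), np.float64(0.044), [0.6106, -0.1556], np.float64(33.7), np.float64(0.0366)]
[214. 184. 277. 183.] [[0.5559, -0.2296], np.float64(-57.0), np.float64(0.064), [0.5659, -0.2229], np.float64(-57.0), np.float64(0.0533)]
[281. 113. 280.  64.] [[0.6521, -0.2078], np.float64(35.4), np.float64(0.0449), [0.646, -0.2047], np.float64(35.4), np.float64(0.0373)]
[252. 163. 249.  99.] [[0.6025, -0.2056], np.float64(35.2), np.float64(0.0621), [0.6047, -0.2029], np.float64(35.2), np.float64(0.0516)]
[278. 196. 239. 196.] [[0.5524, -0.248], np.float64(-57.5), np
[... 332 characters left out ...]
loat64(0.0384)]
[236. 164. 233.  99.] [[0.5934, -0.1924], np.float64(35.2), np.float64(0.0633), [0.5971, -0.1919], np.float64(35.2), np.float64(0.0526)]
[235.  99. 238. 162.] [[0.5957, -0.1937], np.float64(35.3), np.float64(0.0607), [0.599, -0.193], np.float64(35.3), np.float64(0.0505)]
[286.  -1. 433.  95.] [[0.7259, -0.2526], np.float64(-86.5), np.float64(0.1694), [0.7074, -0.2421], np.float64(-86.5), np.float64(0.1409)]
[284. 144. 284. 179.] [[0.5958, -0.2505], np.float64(34.4), np.float64(0.0356), [0.5991, -0.2403], np.float64(34.4), np.float64(0.0296)]
[217.  62. 257.  60.] [[0.651, -0.159], np.float64(-55.1), np.float64(0.0375), [0.6451, -0.1642], np.float64(-55.1), np.float64(0.0312)]
```

View pics/w3.png

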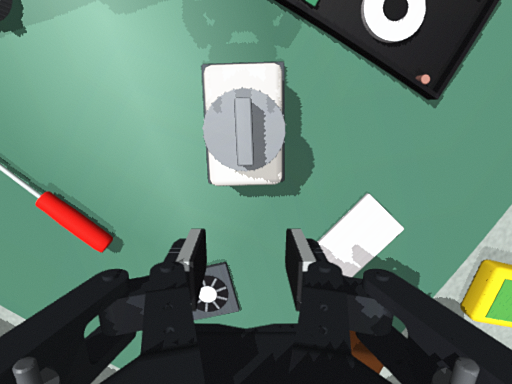

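The wrist view shows the lid seated level and centred on the jar at (244,130). Its bar is at 35.2° and the jar at about 34.3°, so they are in line, and the gripper is clear. Handing in.

```bash
python3 -c "
from bench import ctrl
print(ctrl.hand_in())"
```

```text
the job is handed in; nothing more can be done
None
```

The large lid is fully down on the jar, its bar within about 1° of the long side, and I let go and handed the job in at about 15 s. I felt no clear tightening stop, and the small lid was left alone.

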